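# Set the bench fume-extraction iris to its long mark and lock it

## Robot

A 7-joint arm with a two-finger parallel gripper is mounted at the origin on the work surface. World frame = base frame: x ahead of the robot, y to its left, z up, the work surface at z = 0. Lengths are in m, angles in rad, forces in N, time in s.
With the tool pointing down it reaches from about 0.425 to 0.875 m from the base axis. Payload 4.7 kg.
Tool frame: the origin (TCP) lies at the very end of the fingers, on their centre line; the grasp point (between the pads) lies 19 mm behind it; z points along the fingers, y is the line along which they close (so a half turn about z gives the same grasp; the last joint's range is limited). The gripper opens to 87 mm and grips with 3 to 60 N. Pads are 19 mm wide; open, the fingers measure 117 mm over their backs; the gripper's body (75 mm by 190 mm) begins 51 mm behind the grasp point.
Start: joints at [1.153, 0.321, -0.07, 1.45, 0.023, 1.371, -0.057], TCP at [0.272, -0.59, 0.195] pointing down, gripper open.
Joint ranges: [-2.86, 2.86], [-0.3, 2.09], [-1.38, 1.24], [0.06, 2.45], [-1.56, 4.7], [0.09, 2.05], [-2.69, 2.69]. Speed limits (rad/s): [2.57, 2.57, 3.14, 3.14, 3.14, 3.14, 3.14].

## Interface

Orientations are given as a rotation vector (axis times angle).
In Python, from bench import ctrl, get_image, job gives the robot as it stands.
- The arm moves only by the shell command python3 -m crank 'ROWS' [FORCE]. ROWS is JSON, a list that holds one entry, the list of rows, each a list of 5 numbers: the shift along the tool's x, y, z in mm, then the turn about the tool's z in rad, then the closure, from -1 (fully open) to 1 (shut), so that 0 is half open. A call has 1 to 10 rows; each row shifts and turns the commanded pose from where the row before left it, along the tool's axes as they then stand; what a row does not reach is not made up. A row lasts 1/12 s, in which the tool goes at most 41.7 mm and 7.16 degrees, less where a joint would pass 70% of its speed; a pose out of reach is approached as far as the arm can. A call with a gripper value outside its range is refused whole. The fingers move at their own pace and stop on an object; FORCE is the grip in N (left out, the last holds). Time passes only in rows, so rows that do not move let the fingers close. It gives the time, the measured TCP pose, the force, the opening and the grip force at its end, in the units of the state.
- ctrl.get_state(): the state, without advancing time (a new reading comes with each control period).
- get_image(name): name is "side" or "top"; returns a dict with "pixels" (384x512x3 uint8, red, green, blue), "fx", "fy", "cx", "cy" (pixels), "T" (4x4, takes a point from camera to world coordinates). Camera axes: x right, y down, z forward; pixel columns grow to the right and rows downward; lengths in m; the calibration is good to about 2 mm. A picture is of the moment at which its call begins. There is no depth.
- job.close_job(): hands the job in; it is judged then, once.
The state is a dict: "time": time; "joint_positions": joint angles; "qd": joint speeds; "joint_torque": joint torques, N m; "position": TCP position; "tool_rot": TCP orientation; "ft_force": force on the tool from outside, world axes, zero at the start; "torque": the same for the moment, N m; "grip_width": opening from 0.0 (shut) to 1.0 (fully open); "grip_force": force on a finger pad.
Only numpy, scipy, OpenCV 4.12 (cv2) and the standard library are available. Lean on these libraries where they do the work, as an engineer would, in place of code of your own. Each camera call takes 0.05 s, during which the arm holds its last target. There are 200 camera calls.

## Task

Set up the bench's fume extraction for welding: with the fingertips, gently push the iris damper's lever round by its upright post until the pointer stands at the long mark in the middle of the scale. Then push the small locking lever over, all the way to its other stop. Grip and lift nothing, and leave the other things on the bench where they are.

Things in the scene. Friction and masses are not known exactly. Their poses are not given: they have to be found in the camera images.
- damper: extraction port fixed to the bench: grey base plate 290 x 280 mm, top 10 mm above the bench, round iris damper in its middle. Origin on the damper's axis at bench height; z up, x towards the scale side (away from the robot, +-26 degrees), y left. Fixed collar: 100 mm across, top 46 mm above the bench; the steel ring that turns about the axis below it: 126 mm across, top 28 mm above the bench
- iris (a joint): angle of the turning iris ring with its lever, rad, 0 to 1.9, growing anticlockwise seen from above; the lever points at (value - 0.95) from the plate's x axis. It starts at 0 to 0.3. Dry friction only: pushing takes about 3 N at the post, and it stays where it is left
- lever_post (a point): upright black round post on the ring's lever, 14 mm in diameter, 88 mm from the damper's axis, from 24 to 82 mm above the bench; this point is on its axis 55 mm above the bench. The flat arm under it is 14 mm wide, its top 24.5 mm above the bench
- pointer (a point): tip of the thin dark pointer (4 mm wide) at the lever's outer end, 112 mm from the damper's axis, 17 mm above the bench, on the same radius as the post; it sweeps over the scale
- mark (a point): the one long black mark, mid-way on the curved white scale (four short marks 0.2 rad apart on either side): a radial line 28 mm long, 5 mm wide, 103 to 131 mm from the damper's axis. This point is on it, 112 mm from the axis, 17 mm above the bench, where the pointer's tip should come. The scale (outer radius 132 mm, top 13 mm above the bench) is fixed, but at another angle each time
- lock (a joint): angle of the small locking lever on the robot's side of the base plate, rad: 0 to 0.25 at the start (unlocked), 1.4 home against its other stop; grows anticlockwise seen from above. Its arm points at (pi - 0.7 + value) from the plate's x axis. Friction only: about 2 N at its post, stays where it is left
- lock_post (a point): upright black round post at the end of the locking lever, 12 mm in diameter, 50 mm from its pivot, standing from 24 to 72 mm above the bench; this point is on its axis 50 mm above the bench. The arm under it is 12 mm wide with its top 24 mm above the bench
- lock_pivot (a point): the locking lever's pivot (vertical axis), 80 mm from the damper's axis on the plate's -x side; point 50 mm above the bench; the boss there is 24 mm across, top 26 mm above the bench. Two stop pins beside it reach 24 mm above the bench
- slug: loose bystander: upright round steel slug, 30 mm across, 40 mm high, standing on the base plate's robot-side right corner; origin at the centre of its underside
- tube: loose bystander: short dark square tube, 36 mm wide, 40 mm high, standing on the left part of the base plate; origin at the centre of its underside
- hammer: loose bystander: hammer lying left of the base plate; origin on its underside
- brush: loose bystander: hand brush lying right of the base plate; origin on its underside
- tin: loose bystander: closed metal can, 66 mm across, 90 mm high, to the right; origin at the centre of its underside
- flat: loose bystander: flat steel bar 140 x 30 x 8 mm, lying to the left; origin at the centre of its underside
- square: loose bystander: triangular welding magnet square, legs 90 mm, 16 mm high, lying to the left; origin on its underside at one leg

How it is judged:
By the outcome, as a careful person would: the job done as asked, in the order asked, and still so for the second after the job is handed in, with the robot touching nothing.
It also fails if it takes over 53 s, if anything falls off the work surface, if the arm or the gripper's body presses on something with over 40 N, if the wrist force passes 120 N, or if a joint passes its speed limit or range.

## Working session

There is one attempt and no reset: what is moved stays moved. The work goes in short steps, Python scripts to look and compute and a shell command to move; the robot and the scene stay as the last step left them, time stands still between calls to the robot, and variables do not carry over. Pictures are saved under pics/ and viewed, at most 10 in all, crops included, and the job is handed in when it is done.

```bash
mkdir -p pics
python3 - <<'E'
from bench import ctrl,get_image
import cv2
s=ctrl.get_state();print(s['time'],s['position'],s['tool_rot'],s['grip_width'])
for n in('top','side'):
    d=get_image(n);cv2.imwrite(f'pics/{n}0.png',cv2.resize(d['pixels'][:,:,::-1],(800,600),interpolation=cv2.INTER_CUBIC));print(n,d['fx'],d['fy'],d['cx'],d['cy'],d['T'])
E
```

```text
0.0 [ 0.27174716 -0.58979605  0.19395424] [-3.06681849e+00 -6.72726399e-01  7.61402876e-04] 1.0005000571846046
top 350.27641836671506 350.27641836671506 253.5097008791786 191.0936603197728 [[-0.00929792 -0.99390371  0.10985886  0.44719001]
 [-0.99984725  0.0108666   0.01368902  0.06556269]
 [-0.01479936 -0.1097148  -0.99385293  1.06530559]
 [ 0.          0.          0.          1.        ]]
side 363.9964668657817 363.9964668657817 260.71447473093923 190.9393215038638 [[ 0.99761772 -0.0386944   0.05711067  0.53692918]
 [-0.06896574 -0.57881533  0.8125371  -0.73770571]
 [ 0.0016159  -0.81454009 -0.58010502  0.61478419]
 [ 0.          0.          0.          1.        ]]
```

View pics/top0.png

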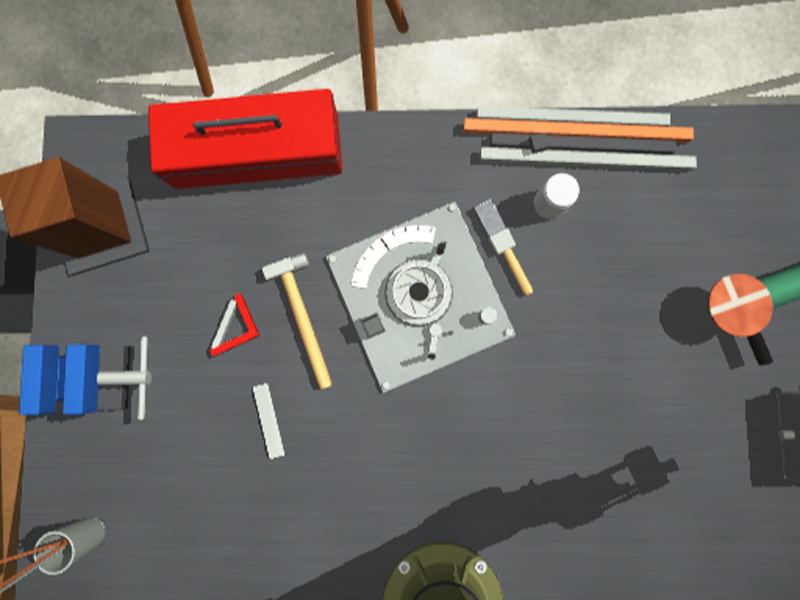

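View pics/side0.png

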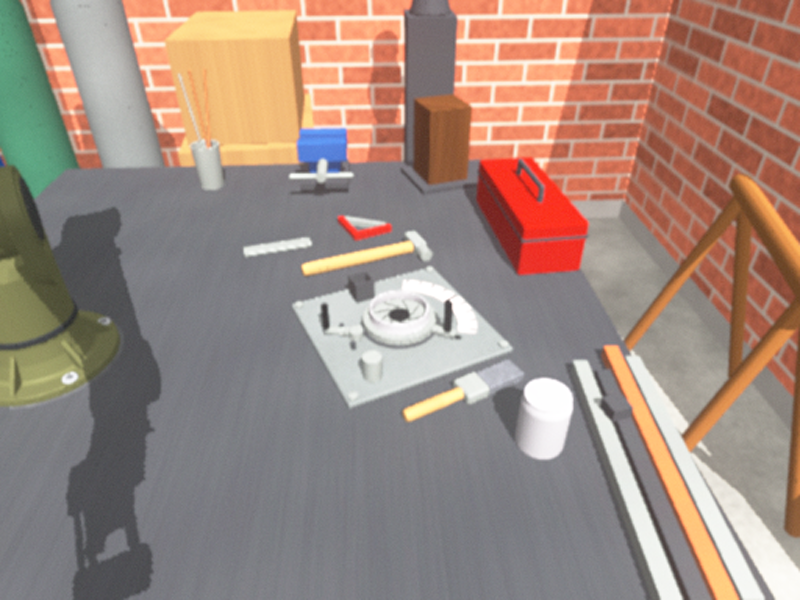

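The top view shows the plate at about (327–514, 204–391), the iris post at (441,247), the lock post at (432,352), and the long mark at (385,243). Next I'll enlarge this area in both views.

Run:
```python
import cv2
from bench import get_image
d=get_image('top')['pixels'][:,:,::-1]
cv2.imwrite('pics/top1.png',cv2.resize(d[125:257,200:340],None,fx=4.5,fy=4.5,interpolation=cv2.INTER_CUBIC))
d=get_image('side')['pixels'][:,:,::-1]
cv2.imwrite('pics/side1.png',cv2.resize(d[165:262,183:333],None,fx=5,fy=5,interpolation=cv2.INTER_CUBIC))
```

```text
(no output)
```

View pics/top1.png

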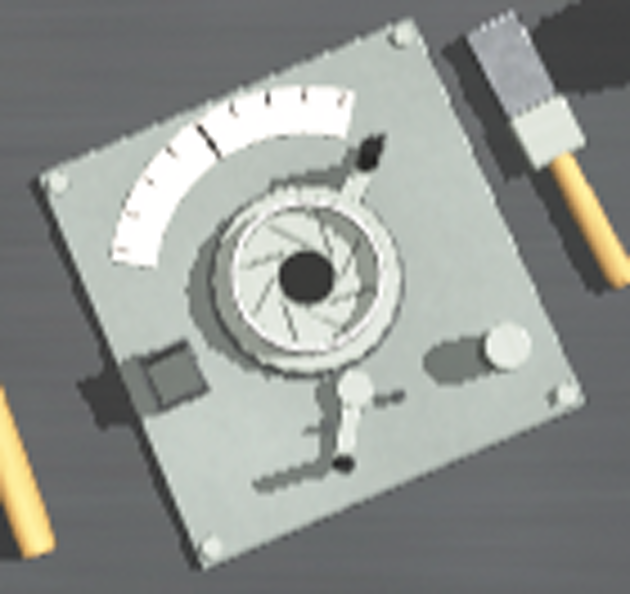

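View pics/side1.png

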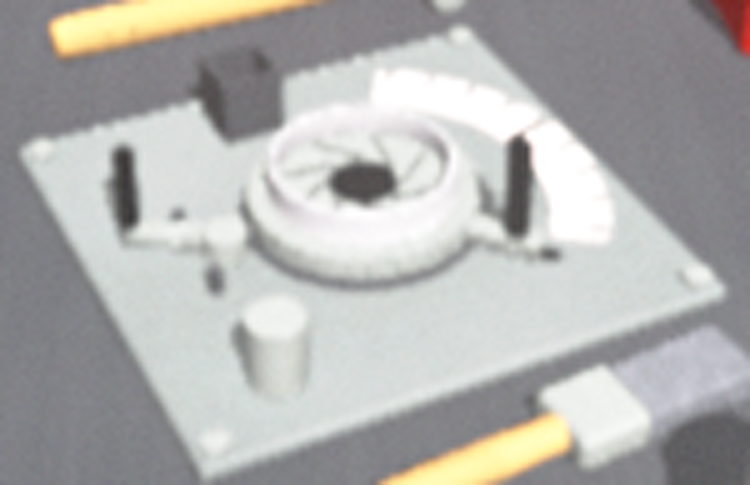

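In the top crop, the plate corners are (38,178), (412,18), (585,400) and (203,570). The long mark runs (198,125)–(219,158), the pointer tip is (383,135) and the lock boss is (355,388). In the side crop, the iris post spans (519,140)–(518,235) and the lock post (123,150)–(130,228).

```bash
cat > h.py <<'E'
import numpy as np
CAM={'top':(350.2764,253.5097,191.0937,np.array([[-0.00929792,-0.99390371,0.10985886,0.44719001],[-0.99984725,0.0108666,0.01368902,0.06556269],[-0.01479936,-0.1097148,-0.99385293,1.06530559]]),4.5,200,125),
'side':(363.9965,260.7145,190.9393,np.array([[0.99761772,-0.0386944,0.05711067,0.53692918],[-0.06896574,-0.57881533,0.8125371,-0.73770571],[0.0016159,-0.81454009,-0.58010502,0.61478419]]),5,183,165)}
def P(n,u,v,z,crop=True):
    f,cx,cy,T,s,u0,v0=CAM[n]
    if crop: u,v=(u+.5)/s+u0-.5,(v+.5)/s+v0-.5
    r=T[:,:3]@np.array([(u-cx)/f,(v-cy)/f,1]); c=T[:,3]
    return (c+r*(z-c[2])/r[2])[:2]
E
python3 - <<'E'
from h import *
np.set_printoptions(precision=4,suppress=True)
C=np.array([P('top',*p,.01) for p in [(38,178),(412,18),(585,400),(203,570)]])
S=np.array([P('side',*p,.01) for p in [(455,28),(725,292),(208,478),(22,150)]])
for Q in(C,S):
    o=Q.mean(0);ax=Q[0]+Q[1]-Q[2]-Q[3];ay=Q[0]+Q[3]-Q[1]-Q[2]
    print(o,np.arctan2(ax[1],ax[0]),np.arctan2(-ay[0],ay[1]),np.linalg.norm(ax)/2,np.linalg.norm(ay)/2)
o=C.mean(0)
def pol(p,c=o): d=p-c;return p,np.hypot(*d),np.arctan2(d[1],d[0])
for z in(.013,): 
  for m in[(198,125),(219,158)]:print('mark',pol(P('top',*m,z)))
for m in[(511,136),(545,120)]:print('mark side',pol(P('side',*m,.013)))
print('tip',pol(P('top',383,135,.017)),pol(P('side',560,254,.017)))
print('post',pol(P('side',519,138,.082)),pol(P('side',518,237,.0245)),pol(P('top',374,143,.082)))
b=P('top',355,388,.026);print('boss',pol(b),pol(P('side',224,234,.026)))
print('lock',pol(P('top',343,464,.072),b),pol(P('side',123,148,.072),b),pol(P('side',130,228,.024),b))
print('hole',P('top',306,277,.03),P('side',364,181,.03))
print('tube',P('top',172,376,.05),'slug',P('top',507,346,.05))
E
```

```text
[0.5707 0.0352] 0.3957304113232587 0.40256199040006885 0.2857536425571297 0.2782968277324841
[0.5711 0.0316] 0.408087653735786 0.4012380020896937 0.2821441401526955 0.28249199327549707
mark (array([0.683 , 0.1093]), np.float64(0.13458059900093958), np.float64(0.5824378494664649))
mark (array([0.6601, 0.0951]), np.float64(0.10762209796174586), np.float64(0.5903933162044055))
mark side (array([0.6642, 0.0964]), np.float64(0.11175111858570036), np.float64(0.5795611651450233))
mark side (array([0.6856, 0.1108]), np.float64(0.1376038481295616), np.float64(0.5817971270542758))
tip (array([ 0.6737, -0.016 ]), np.float64(0.11506255632078628), np.float64(-0.4613774928797351)) (array([ 0.6757, -0.0151]), np.float64(0.11651303739869738), np.float64(-0.44663557931739156))
post (array([ 0.6534, -0.0012]), np.float64(0.09037729971143199), np.float64(-0.4148091788390948)) (array([ 0.6543, -0.009 ]), np.float64(0.09462039518223747), np.float64(-0.48592782218850006)) (array([ 0.6546, -0.0051]), np.float64(0.09310678075844846), np.float64(-0.4484852813301302))
boss (array([0.5024, 0.0064]), np.float64(0.07410764558711165), np.float64(-2.741391349895454)) (array([0.5027, 0.0018]), np.float64(0.0757053658113863), np.float64(-2.6845077774757784))
lock (array([0.4525, 0.0173]), np.float64(0.05113464612292967), np.float64(2.925925378586583)) (array([0.4539, 0.0174]), np.float64(0.04975654065792089), np.float64(2.9180095122708285)) (array([0.4538, 0.0126]), np.float64(0.04904778175860784), np.float64(3.0137406947249357))
hole [0.5759 0.0377] [0.5772 0.0371]
tube [0.5101 0.1255] slug [ 0.5272 -0.0906]
```

```bash
cat >> h.py <<'E'
from bench import ctrl
from scipy.spatial.transform import Rotation as R
def go(x,y,z,psi=None):
    s=ctrl.get_state();M=R.from_rotvec(s['tool_rot']).as_matrix()
    p=np.arctan2(M[1,0],M[0,0])
    print('t',round(s['time'],2),'pos',s['position'].round(4) if hasattr(s['position'],'round') else s['position'],'psi',round(p,3),'F',np.round(s['ft_force'],1),'tilt',M[:,2].round(3))
    print('tool shift mm',(M.T@(np.array([x,y,z])-s['position'])*1000).round(1),'turn',None if psi is None else round(p-psi,3))
E
python3 -m crank '[[[31,-19,0,0,1],[31,-19,0,0,1],[31,-19,0,0,1],[31,-19,0,0,1],[31,-19,0,0,1],[31,-19,0,0,1],[31,-19,0,0,1],[31,-19,0,0,1],[31,-19,0,0,1]]]' 30
python3 -m crank '[[[31,-19,0,0.1,1],[31,-22,0,0.1,1],[28,-24,0,0.1,1],[27,-26,0,0.1,1],[24,-28,0,0.1,1],[20,-30,0,0.1,1],[17,-32,0,0.1,1],[0,0,0,0.1,1],[0,0,0,0,1]]]'
python3 -c "
from h import *
go(.634,-.042,.045,-.466)"
```

```text
time: 0.95
position: [0.4544, -0.3167, 0.1951]
tool_rot: [3.068, 0.673, -0.0]
ft_force: [0.2, -0.5, -0.2]
grip_width: 0.404
grip_force: 0.0
time: 1.7
position: [0.6094, -0.1085, 0.1945]
tool_rot: [-3.088, 0.57, 0.001]
ft_force: [0.2, -0.6, -0.9]
grip_width: 0.005
grip_force: 0.0
t 1.7 pos [ 0.6094 -0.1085  0.1945] psi -0.365 F [ 0.2 -0.6 -0.9] tilt [-0.001  0.001 -1.   ]
tool shift mm [ -0.6 -70.8 149.6] turn 0.101
```

```bash
python3 -m crank '[[[0,-24,0,0,1],[0,-24,0,0,1],[0,-23,0,0,1],[0,0,0,0.1,1],[0,0,30,0,1],[0,0,30,0,1],[0,0,30,0,1],[0,0,30,0,1],[0,0,30,0,1],[0,0,0,0,1]]]'
python3 - <<'E'
from h import *
from bench import get_image
import cv2
go(.634,-.042,.045,-.466)
d=get_image('top')['pixels'][:,:,::-1][125:257,200:340]
e=get_image('side')['pixels'][:,:,::-1][150:262,230:330]
f=lambda a:cv2.resize(a,(400,int(a.shape[0]*400/a.shape[1])),interpolation=cv2.INTER_CUBIC)
a,b=f(d),f(e);h=max(len(a),len(b));p=lambda a:cv2.copyMakeBorder(a,0,h-len(a),0,0,0)
cv2.imwrite('pics/c2.png',cv2.hconcat([p(a),p(b)]))
E
```

```text
time: 2.53
position: [0.6282, -0.0479, 0.0382]
tool_rot: [3.053, -0.728, -0.019]
ft_force: [-1.8, -0.5, -1.1]
grip_width: 0.004
grip_force: 0.0
t 2.53 pos [ 0.6282 -0.0479  0.0382] psi -0.468 F [-1.8 -0.5 -1.1] tilt [-0.012 -0.    -1.   ]
tool shift mm [ 2.5 -7.8 -6.9] turn -0.002
```

View pics/c2.png

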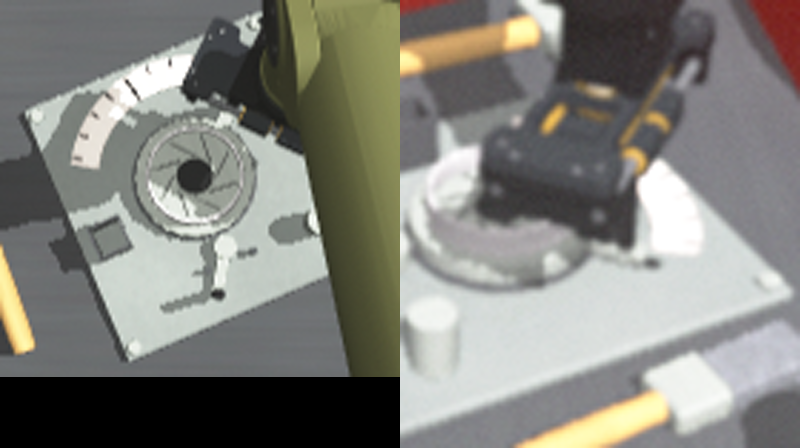

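The side crop is ambiguous about where the fingertips are. I'll let it settle and enlarge.

```bash
python3 -m crank '[[[0,0,0,0,1],[0,0,0,0,1]]]'
python3 - <<'E'
from h import *
from bench import get_image
import cv2
go(.634,-.042,.045,-.466)
e=get_image('side')['pixels'][:,:,::-1][170:240,235:325]
cv2.imwrite('pics/c3.png',cv2.resize(e,None,fx=8,fy=8,interpolation=cv2.INTER_CUBIC))
E
```

```text
time: 2.8
position: [0.636, -0.0463, 0.0479]
tool_rot: [-3.056, 0.729, -0.007]
ft_force: [0.0, -0.4, 0.7]
grip_width: 0.004
grip_force: 0.0
t 2.8 pos [ 0.636  -0.0463  0.0479] psi -0.468 F [ 0.  -0.4  0.7] tilt [ 0.004 -0.001 -1.   ]
tool shift mm [-3.7 -3.   2.8] turn -0.002
```

View pics/c3.png

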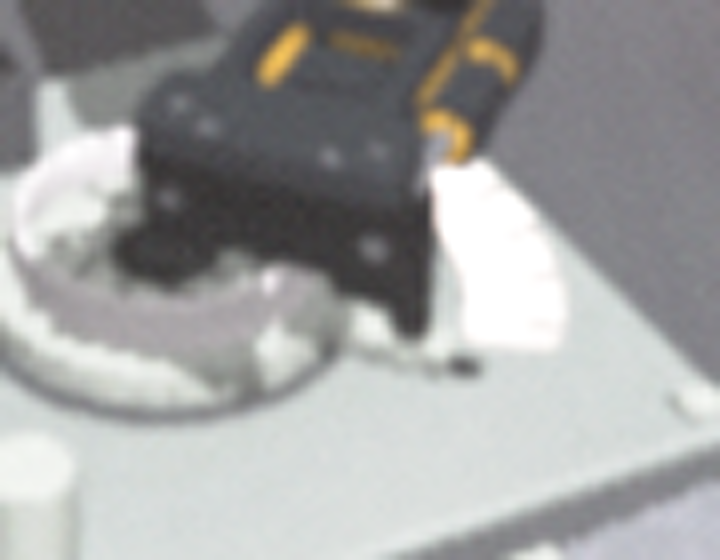

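The iris post base is at (415,335). The fingertip is hidden behind or beside the gripper body, so I'll find contact by feel.

```bash
python3 -m crank '[[[-3,-4,0,0,1],[0,-4,0,0,1],[0,-4,0,0,1],[0,-4,0,0,1],[0,0,0,0,1],[0,0,0,0,1]]]'
python3 -m crank '[[[0,-3,0,0,1],[0,-2,0,0,1],[0,0,0,0,1],[0,0,0,0,1]]]'
python3 -m crank '[[[0,-3,0,0,1],[0,-2,0,0,1],[0,0,0,0,1],[0,0,0,0,1]]]'
python3 -m crank '[[[0,-3,0,0,1],[0,-2,0,0,1],[0,0,0,0,1],[0,0,0,0,1]]]'
```

```text
time: 3.35
position: [0.6387, -0.0295, 0.045]
tool_rot: [-3.056, 0.727, 0.0]
ft_force: [-0.2, -1.0, -0.1]
grip_width: 0.004
grip_force: 0.0
time: 3.68
position: [0.6409, -0.0256, 0.045]
tool_rot: [3.056, -0.728, -0.0]
ft_force: [-0.7, 0.2, -0.7]
grip_width: 0.002
grip_force: 0.0
time: 4.02
position: [0.6431, -0.021, 0.045]
tool_rot: [-3.056, 0.728, 0.0]
ft_force: [0.0, 1.1, 0.1]
grip_width: 0.007
grip_force: 0.0
time: 4.35
position: [0.6453, -0.0173, 0.045]
tool_rot: [3.055, -0.729, -0.0]
ft_force: [0.4, -2.5, 0.4]
grip_width: 0.001
grip_force: 0.8
```

```bash
python3 -m crank '[[[0.7,-4.4,0,-0.05,1],[0.7,-4.4,0,-0.05,1],[0.7,-4.4,0,-0.05,1],[0.7,-4.4,0,-0.05,1],[0.7,-4.4,0,-0.05,1],[0.7,-4.4,0,-0.05,1],[0.7,-4.4,0,-0.05,1],[0.7,-4.4,0,-0.05,1],[0,0,0,0,1]]]'
python3 -m crank '[[[0.7,-4.4,0,-0.05,1],[0.7,-4.4,0,-0.05,1],[0.7,-4.4,0,-0.05,1],[0.7,-4.4,0,-0.05,1],[0.7,-4.4,0,-0.05,1],[0.7,-4.4,0,-0.05,1],[0.7,-4.4,0,-0.05,1],[0.7,-4.4,0,-0.05,1],[0,0,0,0,1],[0,0,0,0,1]]]'
python3 - <<'E'
from h import *
from bench import get_image
import cv2
go(.634,-.042,.045,.6)
p=ctrl.get_state()['position'][:2]-np.array([.574,.035]);print(np.hypot(*p),np.arctan2(p[1],p[0]))
d=get_image('top')['pixels'][:,:,::-1][125:209,210:310]
e=get_image('side')['pixels'][:,:,::-1][165:249,230:330]
cv2.imwrite('pics/c4.png',cv2.resize(cv2.hconcat([d,e]),None,fx=4,fy=4,interpolation=cv2.INTER_CUBIC))
E
```

```text
time: 5.1
position: [0.6611, 0.015, 0.045]
tool_rot: [3.139, -0.105, 0.001]
ft_force: [0.9, -1.3, 0.4]
grip_width: 0.005
grip_force: 0.9
time: 5.93
position: [0.6625, 0.0505, 0.045]
tool_rot: [-3.099, -0.515, 0.0]
ft_force: [-0.6, -0.7, 0.3]
grip_width: 0.006
grip_force: 0.5
t 5.93 pos [0.6625 0.0505 0.045 ] psi 0.33 F [-0.6 -0.7  0.3] tilt [-0.  0. -1.]
tool shift mm [-56.9  78.3  -0. ] turn -0.27
0.08987630630467107 0.17364580258108386
```

View pics/c4.png

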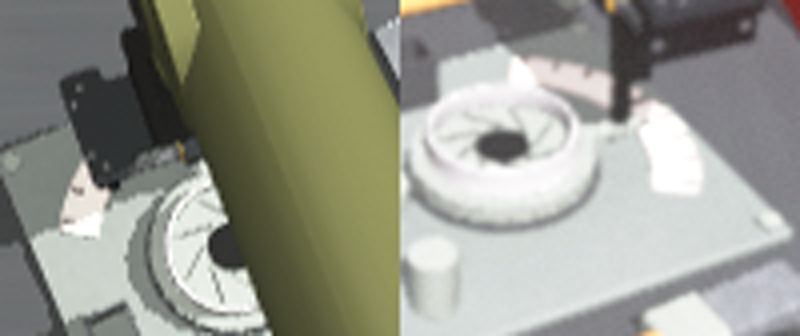

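Run:
```python
from h import *
from bench import get_image
import cv2
o=np.array([.574,.035])
for u,v,z in[(605,130,.0245),(622,122,.0245),(640,118,.017)]:
    p=P('side',230+(u-400)/4,165+v/4,z,False)-o;print(np.hypot(*p),np.arctan2(p[1],p[0]))
e=get_image('side')['pixels'][:,:,::-1][180:215,265:315]
cv2.imwrite('pics/c5.png',cv2.resize(e,None,fx=14,fy=14,interpolation=cv2.INTER_CUBIC))
```

```text
0.07731134001239623 0.2561495029394817
0.09187262720822974 0.30965317148242494
0.11052315095937595 0.39013512869963546
```

View pics/c5.png

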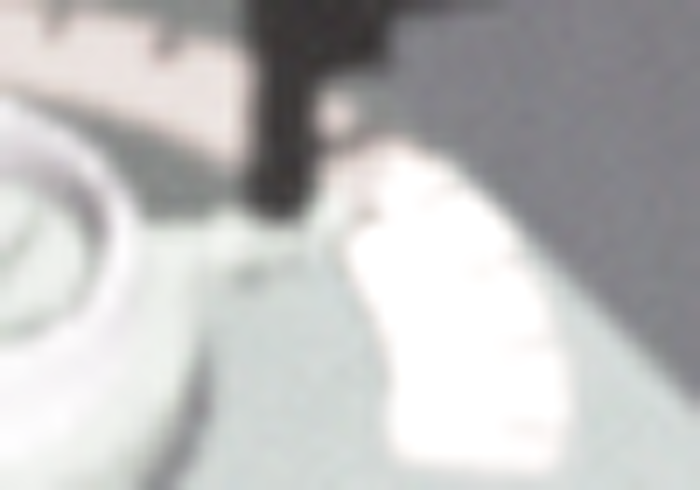

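The pointer tip is faintly visible near (370,200), at about 0.35–0.39 rad against a target of about 0.60. I'll push 0.2 rad more, then back off for a clear view.

```bash
python3 -m crank '[[[0.7,-4.4,0,-0.05,1],[0.7,-4.4,0,-0.05,1],[0.7,-4.4,0,-0.05,1],[0.7,-4.4,0,-0.05,1],[0,0,0,0,1],[0,0,0,0,1]]]'
python3 -c "
from h import *
go(.61,-.2,.18)
p=ctrl.get_state()['position'][:2]-np.array([.574,.035]);print(np.hypot(*p),np.arctan2(p[1],p[0]))"
python3 -m crank '[[[0,10,0,0,1],[0,20,0,0,1],[0,0,-30,0,1],[0,0,-35,0,1],[0,0,-35,0,1],[0,0,-30,0,1],[-20,30,0,0,1],[-20,30,0,0,1],[-20,30,0,0,1],[-20,30,0,0,1]]]'
python3 -m crank '[[[-25,30,0,0,1],[-25,30,0,0,1],[-25,30,0,0,1],[0,0,0,0,1]]]'
python3 - <<'E'
from bench import get_image
import cv2
d=get_image('top')['pixels'][:,:,::-1][125:215,205:305]
e=get_image('side')['pixels'][:,:,::-1][165:255,230:330]
cv2.imwrite('pics/c6.png',cv2.resize(cv2.hconcat([d,e]),None,fx=4,fy=4,interpolation=cv2.INTER_CUBIC))
E
```

```text
time: 6.58
position: [0.6581, 0.0677, 0.045]
tool_rot: [-3.032, -0.823, 0.0]
ft_force: [-0.2, -1.4, -0.2]
grip_width: 0.004
grip_force: 0.5
t 6.58 pos [0.6581 0.0677 0.045 ] psi 0.53 F [-0.2 -1.4 -0.2] tilt [-0.  0. -1.]
tool shift mm [-176.8  206.7 -135. ] turn None
0.09019328379357519 0.37119415107024883
time: 7.42
position: [0.6656, -0.1038, 0.1756]
tool_rot: [3.031, 0.824, 0.002]
ft_force: [-0.5, -0.2, 0.4]
grip_width: 0.005
grip_force: 0.0
time: 7.75
position: [0.6434, -0.2316, 0.1744]
tool_rot: [3.031, 0.8, -0.005]
ft_force: [-1.0, -2.0, -0.1]
grip_width: 0.005
grip_force: 0.0
```

View pics/c6.png

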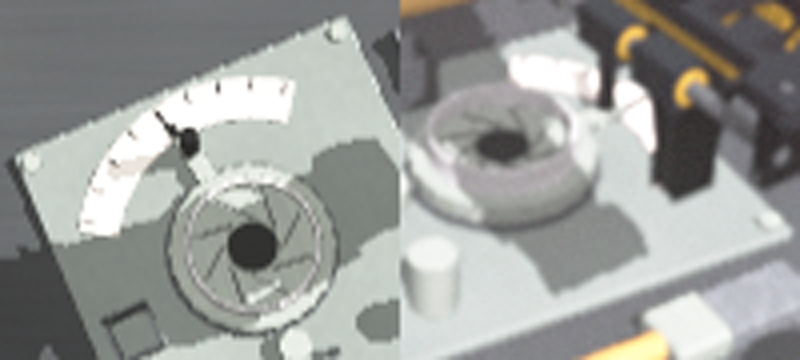

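The pointer at about (178,133) lies nearly along the mark at about (162,117). I'll measure the remaining angle with a polar unwrap.

```bash
cat > pol.py <<'E'
from h import *
from bench import get_image
import cv2
img=get_image('top')['pixels'].min(2).astype(np.float32)
f,cx,cy,T,*_=CAM['top'];o=np.array([.574,.035])
th=np.arange(.3,.9,.01)
for r in(.094,.098,.102,.106,.110,.114,.118,.122,.126,.129):
    z=.017 if r<.114 else .013
    w=np.stack([o[0]+r*np.cos(th),o[1]+r*np.sin(th),0*th+z]).T-T[:,3]
    c=w@T[:,:3]; u=(c[:,0]/c[:,2]*f+cx).astype(np.float32);v=(c[:,1]/c[:,2]*f+cy).astype(np.float32)
    g=cv2.remap(img,u[None],v[None],cv2.INTER_CUBIC)[0]
    b=np.percentile(g,70);i=np.argmin(np.where(abs(th-.6)<.15,g,999));m=abs(th-th[i])<.07
    k=np.clip(b-15-g,0,None)*m
    print(r,'bg',int(b),'min',int(g[i]),'at',round(th[i],3),'cent',round((k*th).sum()/k.sum(),3),'width',round((k/(b-g[i])).sum()*.01*r*1000,1))
E
python3 pol.py
```

```text
0.094 bg 188 min 35 at 0.57 cent 0.566 width 9.9
0.098 bg 140 min 27 at 0.58 cent 0.565 width 6.7
0.102 bg 143 min 43 at 0.56 cent 0.539 width 6.3
0.106 bg 240 min 32 at 0.5 cent 0.512 width 8.9
0.11 bg 255 min 44 at 0.59 cent 0.588 width 6.8
0.114 bg 255 min 39 at 0.58 cent 0.584 width 6.5
0.118 bg 255 min 49 at 0.6 cent 0.596 width 4.3
0.122 bg 255 min 134 at 0.6 cent 0.599 width 3.1
0.126 bg 255 min 93 at 0.6 cent 0.599 width 3.6
0.129 bg 254 min 58 at 0.6 cent 0.602 width 3.5
```

Run:
```python
from bench import get_image
import cv2
d=get_image('top')['pixels'][:,:,::-1][145:175,235:275]
cv2.imwrite('pics/c7.png',cv2.resize(d,None,fx=20,fy=20,interpolation=cv2.INTER_CUBIC))
```

```text
(no output)
```

View pics/c7.png

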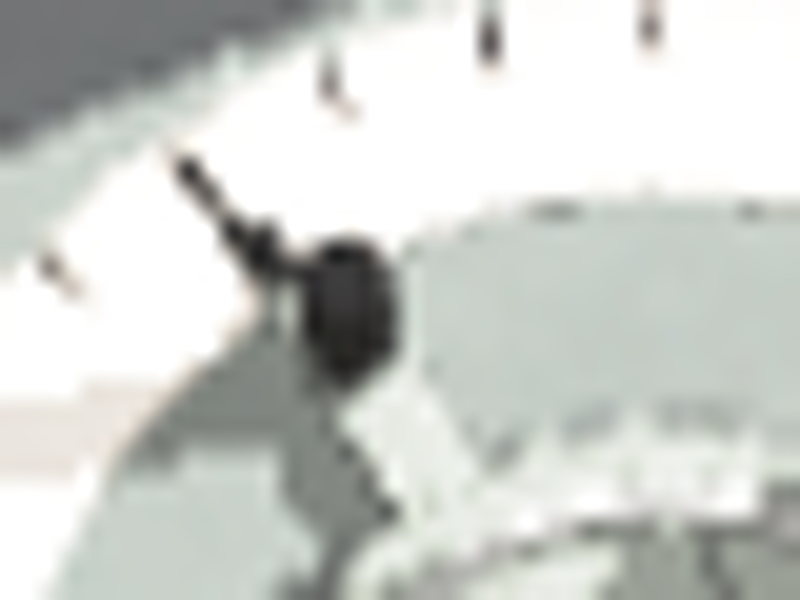

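Run:
```python
from h import *
for o in([.574,.035],[.5715,.0345],[.576,.0375]):
  for n,u,v,z in[('mk out',185,165,.013),('mk in',262,272,.013),('mk mid',222,213,.013),('tip',262,230,.017),('tipbase',292,265,.017),('posttop',348,285,.082),('arm',412,435,.0245)]:
    p=P('top',235+u/20-.5,145+v/20-.5,z,False)-o;print(n,np.hypot(*p).round(4),np.arctan2(p[1],p[0]).round(3),end=' | ')
  print()
```

```text
mk out 0.1308 0.6 | mk in 0.1103 0.599 | mk mid 0.1214 0.597 | tip 0.115 0.57 | tipbase 0.1079 0.562 | posttop 0.0888 0.569 | arm 0.0747 0.555 | 
mk out 0.1331 0.593 | mk in 0.1127 0.59 | mk mid 0.1237 0.589 | tip 0.1173 0.562 | tipbase 0.1103 0.554 | posttop 0.0912 0.559 | arm 0.0771 0.544 | 
mk out 0.1277 0.593 | mk in 0.1073 0.59 | mk mid 0.1183 0.589 | tip 0.1119 0.561 | tipbase 0.1049 0.552 | posttop 0.0858 0.557 | arm 0.0717 0.541 |
```

```bash
python3 -c "
from h import *
go(.6729,.0451,.1,.563)"
```

```text
t 7.95 pos [ 0.6468 -0.2163  0.1751] psi 0.532 F [0.7 0.2 0.4] tilt [ 0.001  0.002 -1.   ]
tool shift mm [ 155.1 -211.9   75.6] turn -0.031
```

```bash
python3 -m crank '[[[22,-30,0,0,1],[22,-30,0,0,1],[22,-30,0,0,1],[22,-30,0,0,1],[22,-30,0,0,1],[22,-31,0,0,1],[23,-31,0,-0.03,1],[0,0,0,0,1],[0,0,0,0,1],[0,0,0,0,1]]]'
python3 -c "
from h import *
go(.6729,.0451,.045,.563)"
```

```text
time: 8.78
position: [0.6722, 0.0454, 0.1752]
tool_rot: [3.017, 0.875, 0.0]
ft_force: [0.2, -0.7, -0.1]
grip_width: 0.005
grip_force: 0.0
t 8.78 pos [0.6722 0.0454 0.1752] psi 0.565 F [ 0.2 -0.7 -0.1] tilt [ 0. -0. -1.]
tool shift mm [  0.4   0.6 130.2] turn 0.002
```

```bash
python3 -m crank '[[[0,0,30,0,1],[0,0,35,0,1],[0,0,35,0,1],[0,0,30,0,1],[0,0,0,0,1],[0,-10,0,0,1],[0,-8,0,0,1],[0,-4,0,0,1],[0,0,0,0,1],[0,0,0,0,1]]]'
python3 -c "
from h import *
go(.6569,.0705,.045,.563)"
```

```text
time: 9.62
position: [0.6618, 0.0631, 0.0473]
tool_rot: [3.017, 0.873, 0.005]
ft_force: [0.0, -0.3, 0.2]
grip_width: 0.005
grip_force: 0.0
t 9.62 pos [0.6618 0.0631 0.0473] psi 0.563 F [ 0.  -0.3  0.2] tilt [ 0.003 -0.    -1.   ]
tool shift mm [-0.2 -8.8  2.2] turn 0.0
```

```bash
python3 -m crank '[[[0,-3,0,0,1],[0,-3,0,0,1],[0,-2,0,0,1],[0,0,0,0,1],[0,0,0,0,1],[0,0,0,0,1]]]'
python3 -c "
from h import *
go(.6569,.0705,.045,.563)"
```

```text
time: 10.12
position: [0.6569, 0.0684, 0.0453]
tool_rot: [3.018, 0.87, 0.001]
ft_force: [1.5, -1.6, 2.0]
grip_width: 0.001
grip_force: 1.0
t 10.12 pos [0.6569 0.0684 0.0453] psi 0.561 F [ 1.5 -1.6  2. ] tilt [ 0.001 -0.    -1.   ]
tool shift mm [ 1.1 -1.8  0.3] turn -0.002
```

```bash
python3 -m crank '[[[0,-1,0,0,1],[0,-1,0,0,1],[0,0,0,0,1],[0,0,0,0,1],[0,0,0,0,1]]]'
python3 -c "
from h import *
go(.6569,.0705,.045,.563)"
```

```text
time: 10.53
position: [0.6557, 0.0706, 0.0452]
tool_rot: [3.018, 0.871, 0.001]
ft_force: [1.7, -1.4, 1.4]
grip_width: 0.004
grip_force: 1.4
t 10.53 pos [0.6557 0.0706 0.0452] psi 0.562 F [ 1.7 -1.4  1.4] tilt [ 0.001 -0.    -1.   ]
tool shift mm [1.  0.7 0.2] turn -0.001
```

```bash
python3 -m crank '[[[0,8,0,0,1],[0,20,0,0,1],[0,0,-30,0,1],[0,0,-35,0,1],[0,0,-35,0,1],[0,0,-30,0,1],[0,0,0,0.1,1],[0,0,0,0.1,1],[0,0,0,0,1],[0,0,0,0,1]]]'
python3 -c "
from h import *
go(.462,.054,.175,-.2)"
```

```text
time: 11.37
position: [0.6694, 0.0473, 0.1742]
tool_rot: [-3.089, -0.57, 0.003]
ft_force: [-0.5, -0.2, -0.7]
grip_width: 0.004
grip_force: 0.0
t 11.37 pos [0.6694 0.0473 0.1742] psi 0.365 F [-0.5 -0.2 -0.7] tilt [-0.002  0.    -1.   ]
tool shift mm [-191.4  -80.3   -0.4] turn 0.565
```

```bash
python3 -m crank '[[[-32,-14,0,0,1],[-32,-14,0,0,1],[-32,-13,0,0,1],[-32,-13,0,0,1],[-32,-13,0,0,1],[-31,-13,0,0,1],[0,0,0,0.1,1],[0,0,0,0.1,1],[0,0,0,0.1,1],[0,0,0,0.1,1]]]'
python3 -m crank '[[[0,0,0,0.1,1],[0,0,0,0.06,1],[0,0,0,0,1],[0,0,0,0,1]]]'
python3 -c "
from h import *
go(.462,.052,.042,-.2)"
python3 pol.py
python3 - <<'E'
from bench import get_image
import numpy as np
d=get_image('top')['pixels'].min(2)
for r in d[151:166,241:258]: print(' '.join('%3d'%x for x in r))
E
```

```text
time: 12.2
position: [0.4623, 0.0543, 0.1744]
tool_rot: [3.141, -0.063, -0.002]
ft_force: [0.1, -0.4, -0.7]
grip_width: 0.002
grip_force: 0.0
time: 12.53
position: [0.4627, 0.0543, 0.1744]
tool_rot: [-3.127, 0.305, 0.002]
ft_force: [-0.5, -0.2, 0.1]
grip_width: 0.008
grip_force: 0.0
t 12.53 pos [0.4627 0.0543 0.1744] psi -0.194 F [-0.5 -0.2  0.1] tilt [-0.002  0.    -1.   ]
tool shift mm [-1.000e-01  2.400e+00  1.324e+02] turn 0.006
0.094 bg 175 min 31 at 0.62 cent 0.617 width 10.0
0.098 bg 142 min 27 at 0.62 cent 0.606 width 6.9
0.102 bg 167 min 32 at 0.51 cent 0.527 width 7.3
0.106 bg 226 min 56 at 0.56 cent 0.56 width 10.2
0.11 bg 254 min 106 at 0.61 cent 0.616 width 5.0
0.114 bg 254 min 41 at 0.6 cent 0.607 width 4.7
0.118 bg 254 min 51 at 0.6 cent 0.6 width 4.0
0.122 bg 254 min 126 at 0.6 cent 0.599 width 3.2
0.126 bg 254 min 87 at 0.6 cent 0.6 width 3.7
0.129 bg 254 min 54 at 0.6 cent 0.601 width 3.6
194 194 209 224 246 254 254 254 254 254 250 243 254 254 254 254 254
195 229 195 210 252 254 254 254 254 254 254 254 254 254 254 254 254
242 251 196  57 217 254 254 254 254 254 254 254 254 254 254 254 254
254 254 250 135  99 249 254 254 254 255 254 254 254 254 254 254 254
254 254 254 243 136 156 250 254 254 254 255 254 254 254 254 251 251
254 254 254 254 243  61 157 254 254 250 252 253 254 253 249 216 215
254 254 254 254 251  91  56 250 247 158 150 209 250 233 174 193 192
254 255 254 254 246 168  94 158 101  57  56  56 169 193 193 192 190
254 254 255 254 254 216 134 105  56  55  55  57 119 193 192 192 193
254 254 254 255 254 215 158 160  50  54  57  54 115 192 190 192 194
254 254 254 252 252 198 158 162  41  45  50  44  95 191 191 192 192
254 254 254 216 191 151 108 134  39  38  37  39  74 175 193 191 190
254 254 251 192 135 121 122 113  47  39  39  40 128 204 193 189 190
251 251 192 135 120 121 122 122  73  85  45  82 197 235 200 190 190
215 192 134 121 121 121 122 122 107 114 171 172 221 225 216 197 190
```

The pointer is now at about 0.606 rad and the mark at 0.600, under 1 mm apart, which is good. Now the locking lever.

```bash
python3 -m crank '[[[0,0,30,0,1],[0,0,35,0,1],[0,0,35,0,1],[0,0,30,0,1],[0,0,2,0,1],[0,0,0,0,1],[0,6,0,0,1],[0,6,0,0,1],[0,0,0,0,1],[0,0,0,0,1]]]'
python3 -m crank '[[[0,4,0,0,1],[0,4,0,0,1],[0,2,0,0,1],[0,0,0,0,1],[0,0,0,0,1]]]'
python3 -c "
from h import *
go(.462,.052,.042,-.2)
p=ctrl.get_state()['position'][:2]-np.array([.501,.004]);print(np.hypot(*p),np.arctan2(p[1],p[0]))"
```

```text
time: 13.47
position: [0.4622, 0.0415, 0.0445]
tool_rot: [3.125, -0.313, 0.005]
ft_force: [0.3, -0.6, 0.6]
grip_width: 0.004
grip_force: 0.0
time: 13.88
position: [0.4589, 0.0324, 0.043]
tool_rot: [3.126, -0.311, -0.0]
ft_force: [-0.8, -0.2, -0.3]
grip_width: 0.006
grip_force: 0.0
t 13.88 pos [0.4589 0.0324 0.043 ] psi -0.199 F [-0.8 -0.2 -0.3] tilt [-0. -0. -1.]
tool shift mm [ -0.9 -19.8   1. ] turn 0.001
0.05075419838749448 2.54763843253113
```

```bash
python3 -m crank '[[[-1,4,0,-0.08,1],[-1,4,0,-0.08,1],[-1,4,0,-0.08,1],[-1,4,0,-0.08,1],[-1,4,0,-0.08,1],[-1,4,0,-0.08,1],[-1,4,0,-0.08,1],[-1,4,0,-0.08,1],[0,0,0,0,1],[0,0,0,0,1]]]'
python3 -c "
from h import *
go(.462,.052,.042,-.2)
p=ctrl.get_state()['position'][:2]-np.array([.501,.004]);print(np.hypot(*p),np.arctan2(p[1],p[0]))"
```

```text
time: 14.72
position: [0.4534, 0.0009, 0.0429]
tool_rot: [-3.066, -0.685, 0.001]
ft_force: [-2.1, 0.3, 0.1]
grip_width: 0.0
grip_force: 0.5
t 14.72 pos [0.4534 0.0009 0.0429] psi 0.44 F [-2.1  0.3  0.1] tilt [-0.001  0.    -1.   ]
tool shift mm [ 29.5 -42.6   0.9] turn 0.64
0.047708214961212164 -3.0760852767221594
```

```bash
python3 -m crank '[[[-2,4,0,-0.08,1],[-2,4,0,-0.08,1],[-2,4,0,-0.08,1],[-2,4,0,-0.08,1],[-1,4,0,-0.08,1],[-1,4,0,-0.08,1],[0,0,0,0,1],[0,0,0,0,1]]]'
python3 -c "
from h import *
go(.462,.052,.042,1.1)
p=ctrl.get_state()['position'][:2]-np.array([.501,.004]);print(np.hypot(*p),np.arctan2(p[1],p[0]))"
```

```text
time: 15.38
position: [0.4601, -0.0238, 0.0431]
tool_rot: [2.816, 1.393, 0.001]
ft_force: [-0.6, 0.6, 1.0]
grip_width: 0.005
grip_force: 0.3
t 15.38 pos [ 0.4601 -0.0238  0.0431] psi 0.919 F [-0.6  0.6  1. ] tilt [ 0.  0. -1.]
tool shift mm [ 61.4 -44.5   1.1] turn -0.181
0.049467806472845925 -2.544399905794772
```

```bash
python3 -m crank '[[[-1,4,0,-0.08,1],[-1,4,0,-0.08,1],[0,0,0,0,1],[0,0,0,0,1]]]'
python3 -m crank '[[[0,2,0,0,1],[0,0,0,0,1],[0,0,0,0,1]]]'
python3 -m crank '[[[0,2,0,0,1],[0,0,0,0,1],[0,0,0,0,1]]]'
python3 -m crank '[[[0,2,0,0,1],[0,0,0,0,1],[0,0,0,0,1]]]'
python3 -c "
from h import *
go(.462,.052,.042,1.1)
p=ctrl.get_state()['position'][:2]-np.array([.501,.004]);print(np.hypot(*p),np.arctan2(p[1],p[0]))"
```

```text
time: 15.72
position: [0.4652, -0.0302, 0.0431]
tool_rot: [2.696, 1.612, 0.0]
ft_force: [-1.3, -0.7, 0.7]
grip_width: 0.005
grip_force: 0.4
time: 15.97
position: [0.4668, -0.0312, 0.043]
tool_rot: [-2.694, -1.616, 0.001]
ft_force: [-1.6, 1.3, 1.3]
grip_width: 0.003
grip_force: 0.9
time: 16.22
position: [0.468, -0.032, 0.0428]
tool_rot: [-2.692, -1.617, 0.002]
ft_force: [-3.5, 0.8, 2.4]
grip_width: 0.005
grip_force: 2.3
time: 16.47
position: [0.4684, -0.0323, 0.0423]
tool_rot: [-2.69, -1.616, 0.005]
ft_force: [-7.0, 3.4, 1.7]
grip_width: 0.007
grip_force: 3.4
t 16.47 pos [ 0.4684 -0.0323  0.0423] psi 1.082 F [-7.   3.4  1.7] tilt [-0.004  0.001 -1.   ]
tool shift mm [ 71.4 -45.2   0.4] turn -0.018
0.048754359334143425 -2.3030809968635966
```

```bash
python3 -m crank '[[[0,2,0,0,1],[0,1,0,0,1],[0,0,0,0,1],[0,0,0,0,1]]]'
python3 -m crank '[[[0,-10,0,0,1],[0,-20,0,0,1],[0,0,-30,0,1],[0,0,-35,0,1],[0,0,-35,0,1],[0,0,-30,0,1],[0,0,0,0,1],[0,0,0,0,1]]]'
python3 -c "
from h import *
go(.45,-.3,.175,1.1)"
```

```text
time: 16.8
position: [0.4686, -0.0324, 0.0418]
tool_rot: [-2.686, -1.615, 0.011]
ft_force: [-11.2, 6.7, 7.5]
grip_width: 0.002
grip_force: 6.5
time: 17.47
position: [0.4489, -0.0212, 0.1751]
tool_rot: [2.689, 1.614, 0.007]
ft_force: [-1.1, -0.0, -0.3]
grip_width: 0.01
grip_force: 0.0
t 17.47 pos [ 0.4489 -0.0212  0.1751] psi 1.081 F [-1.1 -0.  -0.3] tilt [ 0.006 -0.002 -1.   ]
tool shift mm [-245.6  132.1    0.8] turn -0.019
```

```bash
python3 -m crank '[[[-30,16,0,0,1],[-30,16,0,0,1],[-30,16,0,0,1],[-30,16,0,0,1],[-30,16,0,0,1],[-30,16,0,0,1],[-30,16,0,0,1],[-30,16,0,0,1],[0,0,0,0,1],[0,0,0,0,1]]]'
cat > chk.py <<'E'
from h import *
from bench import get_image
import cv2
a=cv2.imread('pics/top0.png').astype(int);n=get_image('top')['pixels'][:,:,::-1]
b=cv2.resize(n,(800,600),interpolation=cv2.INTER_CUBIC).astype(int)
m=(abs(a-b).max(2)>60).astype(np.uint8)
_,_,st,ce=cv2.connectedComponentsWithStats(m)
for s,c in zip(st[1:],ce[1:]):
    if s[4]>25:print(s,c.round())
e=get_image('side')['pixels'].max(2)
_,_,st,ce=cv2.connectedComponentsWithStats((e<75).astype(np.uint8)[190:240,195:320])
for s,c in zip(st[1:],ce[1:]):
    if s[4]>8:
        x,y=s[0]+195+s[2]/2-.5,s[1]+190-.5;print('side dark',s,P('side',x,y,.072,False),P('side',x,y,.082,False))
E
python3 chk.py; python3 pol.py|tail -7
```

```text
time: 18.3
position: [0.4456, -0.2944, 0.1709]
tool_rot: [-2.695, -1.61, 0.001]
ft_force: [-0.5, 1.6, 0.6]
grip_width: 0.002
grip_force: 0.0
[406 242  40  20 241] [431. 252.]
[376 245  21  25 215] [389. 256.]
[657 288  14  13  74] [663. 295.]
[  624   294   176   306 13054] [715. 388.]
[794 300   6  10  30] [797. 304.]
[442 331   9   7  37] [445. 334.]
[430 337  25  15 140] [441. 345.]
[400 338  36  28 238] [421. 356.]
[456 339  33  19 370] [469. 347.]
[608 392  19  17  98] [615. 400.]
[789 442  11  44 226] [796. 468.]
[422 546  55  18 528] [448. 554.]
[390 555  22  26 148] [402. 568.]
side dark [ 6  7  5  6 16] [0.44384668 0.00818591] [ 0.44556159 -0.00555604]
side dark [ 13   8  37  41 342] [5.01594513e-01 8.18753001e-05] [ 0.5022455  -0.01351078]
side dark [ 0 15 12  6 30] [ 0.43973143 -0.02457746] [ 0.44152215 -0.0377158 ]
side dark [ 0 24  3  3  9] [ 0.43140315 -0.05894524] [ 0.43334731 -0.0714504 ]
0.106 bg 228 min 58 at 0.56 cent 0.56 width 10.2
0.11 bg 254 min 109 at 0.61 cent 0.616 width 4.8
0.114 bg 255 min 44 at 0.6 cent 0.606 width 4.7
0.118 bg 254 min 53 at 0.6 cent 0.6 width 4.0
0.122 bg 254 min 129 at 0.6 cent 0.599 width 3.1
0.126 bg 254 min 91 at 0.6 cent 0.599 width 3.6
0.129 bg 254 min 57 at 0.6 cent 0.601 width 3.6
```

Run:
```python
from h import *
from bench import get_image
d=get_image('top')['pixels'].max(2)
ys,xs=np.where(d[212:235,285:318]<70);x,y=xs.mean()+285,ys.mean()+212
print(len(xs),xs.min()+285,xs.max()+285,ys.min()+212,ys.max()+212)
for z in(.06,.072):
    p=P('top',x,y,z,False);q=p-[.501,.004];print(p,np.hypot(*q),np.arctan2(q[1],q[0])%6.283-.4-np.pi+.7)
```

```text
91 293 317 217 233
[ 0.45073142 -0.06661862] 0.08668286787641444 1.2519883672826169
[ 0.45068915 -0.06504082] 0.08542725584559707 1.2408742500791174
```

Run:
```python
from h import *
from bench import get_image
d=get_image('top')['pixels'].max(2)
for z in (.024,.072):
    c=(np.array([.4784,-.0406,z])-CAM['top'][3][:,3])@CAM['top'][3][:,:3];print('pred',c[:2]/c[2]*350.276+[253.51,191.09])
print('cols 284..308, rows 208..')
for i,r in enumerate(d[208:236,284:308]): print(208+i,' '.join('%3d'%x for x in r))
```

```text
pred [294.476069  218.8157733]
pred [296.20019102 218.28805504]
cols 284..308, rows 208..
208 198 199 201 201 200 200 201 199 200 198 201 164 128 128 126 127 129 127 129 130 131 130 167 166
209 198 200 201 202 203 201 201 200 200 201 201 203 165 127 127 128 129 128 128 165 166 167 205 205
210 200 200 199 201 203 201 201 201 201 202 202 204 203 164 165 165 166 163 165 203 204 204 204 205
211 202 199 200 181 173 173 202 201 200 202 202 203 203 203 204 205 204 202 203 203 203 203 205 206
212 220 229 189 127 115 116 191 201 201 200 199 201 204 204 205 204 204 203 202 204 203 203 204 206
213 235 243 204 197 127 135 188 203 202 200 199 201 203 203 204 203 204 202 202 204 203 204 204 206
214 235 235 235 242 193 214 203 203 202 200 199 202 203 204 204 204 204 202 203 203 204 205 204 206
215 239 236 235 236 234 242 221 229 204 200 200 202 202 202 203 203 204 204 203 202 205 206 204 206
216 216 211 239 236 235 235 235 242 222 187 164 164 162 169 178 204 203 203 203 203 206 205 204 206
217 118 131 217 211 239 236 236 217 202 129  71  55  55  95 127 178 180 179 178 178 180 179 181 204
218 128 12
[... 1089 characters left out ...]

229 202 202 203 201 201 203 203 203 128 121 117 102  89  72  70  69  70  70  70  69  70  69  69  70
230 204 204 205 201 201 200 204 174 112  97  84  67  69  69  70  69  69  69  69  69  69  68  69  69
231 204 204 205 203 199 191 164  94  74  65  69  89  70  68  68  69  70  70  70  69  70  69  69  69
232 204 207 201 190 162 143  74  70  70  69  69 113  90  90  70  70  69  69  70  70  70  70  69  69
233 196 184 162 131  73  71  70  70  70  70  91 114 116 115  91  92  71  71  71  71  71  70  71  70
234 156 123  80  70  69  70  70  70  70  70 113 114 117 116 116 117  92  71  71  71  71  70  71  70
235 113 112  70  70  69  69  69  70  69  70  98  97  99 115 115 117 116  92  71  71  71  70  71  71
```

The lock post is where it should be at the home stop, the pointer is on the mark, and the bystanders haven't moved. Handing in.

```bash
python3 -c "
from bench import job
print(job.close_job())"
```

```text
the job is handed in; nothing more can be done
None
```

The job is handed in: by camera measurement the iris pointer is within about 1 mm of the long mark. The locking lever was then pushed to its home stop, and the loose items show no movement.

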